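Charge and close the polishing pot

ROBOT

A 6-joint arm with a two-finger parallel gripper is mounted at the origin on the work surface. World frame = base frame: x ahead of the robot, y to its left, z up, the work surface at z = 0. Lengths are in m, angles in degrees, forces in N, time in s.
With the tool pointing down it reaches from about 0.4 to 0.825 m from the base axis. Payload 7 kg.
Tool frame: the origin (TCP) lies on the centre line of the jaws, within the pads' length; the fingertips stand 19 mm ahead of it and the grasp point (between the pads) is the TCP (r.tips_ahead is the distance from the TCP to the fingertips, in m); z points along the fingers, y is the line along which they close (so a half turn about z gives the same grasp; the last joint's range is limited). The gripper opens to 88 mm and grips with 3 to 60 N. Pads are 19 mm wide; open, the fingers measure 130 mm over their backs; the gripper's body (78 mm by 193 mm) begins 47 mm behind the grasp point.
Start: joints at [79.532, 20.546, 0.682, 0, -70.136, -16.507], TCP at [0.306, 0.602, 0.246] pointing down, gripper open.
Joint ranges: [-176.03, 176.03], [-82.01, 121.73], [-58.28, 71.71], [-173.87, 95.51], [-174.79, -0.11], [-173.66, 173.66]. Speed limits (degrees/s): [136.94, 136.94, 172.46, 180, 180, 180].

INTERFACE

Orientations are given as [roll, pitch, yaw] about the fixed x, y, z axes, in that order (R = Rz(yaw) Ry(pitch) Rx(roll)).
In Python, from plant import r, viewer, close_job gives the robot as it stands. The module is installed in compiled form; this text tells all that it offers.
- The arm moves only by the tool arm_command, never from a script. Its arguments are lists of equal length, an entry for each row: "travel": the shift along the world's x, y, z scaled (see below), a list of three; "delta_rot": the turn, a rotation vector about the world's x, y, z scaled (see below), a list of three. In form: {"travel": [[dx, dy, dz], ...], "delta_rot": [[rx, ry, rz], ...]}. A call has 1 to 20 rows; each row is the pose to reach, as a shift and turn from the pose commanded when the call began; what a row does not reach only later rows make up. The controller multiplies each number of a shift by 0.5 m and each number of a turn by 90 degrees. A row lasts 1/8 s, in which the tool goes at most 62.5 mm and 10.7 degrees, less where a joint would pass 70% of its speed; a pose out of reach is approached as far as the arm can. A call with a number of a shift or a turn outside -1 to 1 is refused whole. A call with a gripper value outside its range is refused whole. "grip" is the opening, from 0 (shut) to 1 (fully open), set as the call begins (left out, the last holds). The fingers move at their own pace and stop on an object; "newtons" is the grip in N (left out, the last holds). Time passes only in rows, so rows that repeat a pose let the fingers close. It gives the time, the measured TCP pose, the force, the opening and the grip force at its end, in the units of the state.
- r.get_state(): the state, without advancing time (a new reading comes with each control period).
- viewer.capture(name): name is "scene" or "side" or "wrist"; returns a dict with "img" (400x640x3 uint8, red, green, blue), "camera_matrix" (3x3 intrinsics, pixels), "R" (3x3) and "t" (3): a world point X has camera coordinates R X + t; the wrist camera has in their place "mount" (4x4, takes a point from camera to tool coordinates, whose origin is the TCP and whose axes are the flange's). Camera axes: x right, y down, z forward; pixel columns grow to the right and rows downward; lengths in m; the calibration is good to about 2 mm. The wrist camera is an equidistant fisheye: a pixel r from the principal point sees the ray r / f radians off the axis. A picture is of the moment at which its call begins: read the wrist's pose just before it. There is no depth.
- close_job(): hands the job in; it is judged then, once.
The state is a dict: "time_s": time; "joints": joint angles; "qd": joint speeds; "joint_torque": joint torques, N m; "tcp_pos": TCP position; "eef_rot": TCP orientation; "contact_force": force on the tool from outside, world axes, zero at the start; "moment": the same for the moment, N m; "gripper_width": finger opening in m; "gripper_force": force on a finger pad.
Only numpy, scipy, OpenCV 4.12 (cv2) and the standard library are available. Lean on these libraries where they do the work, as an engineer would, in place of code of your own. Each camera call takes 0.05 s, during which the arm holds its last target. There are 200 camera calls.

TASK

Get the polishing pot ready: first crank the vise handle clockwise until the jaw holds the open, empty pot firmly. Then put all the small brass fittings lying on or around the green mat into the pot, and last set the lid on it so that it sits fully home and level. Do not tip the pot, and leave the hammer, the jar and the steel block where they are.

Things in the scene. Friction and masses are not known exactly. Their poses are not given: they have to be found in the camera images.
- vise: Dark steel vise, fixed on a wooden riser. Origin: on the bench under the middle of the throat; x runs along the screw from the crank (-x) to the fixed jaw, z up. Bed top 55 mm above the bench, jaws 42 mm above the bed, all within 100 mm width. Fixed jaw: gripping face at x = 54 mm, 22 mm thick. A screw block stands behind the moving jaw at x = -135 to -117 mm, as tall
- vise_jaw: The vise's moving jaw, bright steel, 86 mm wide, 42 mm tall, 22 mm thick. Origin: middle of its gripping face at bed height; it slides along the vise's x, 3 mm for each rad of the crank, from x = -70 mm in the vise's frame (fully open) to at most -34 mm
- crank (a joint): Angle of the vise crank, rad, 0 to 12; grows as it turns clockwise (seen from the handle end, looking along the vise's x) and the jaw closes. Stays where it is left. At angle q the handle is 30 mm from the hub: -30 sin q mm along the vise's y, 30 cos q mm up (0: straight above). Turns easily until the jaw presses the pot against the fixed jaw
- crank_hub (a point): Fixed point on the screw's axis at the crank's hub, 78 mm above the bench
- crank_grip (a point): Middle of the crank handle: a freely spinning wooden sleeve, 14 mm in diameter and 42 mm long, that lies parallel to the vise's x, 30 mm from the screw's axis and 36 mm outward (vise -x) of the hub point. It can be held from above all the way round
- pot: Aluminium pot, loose, standing open on the vise's bed between the jaws: 96 mm outer and 88 mm inner diameter, 85 mm tall, floor 5 mm thick with a low cone 11 mm high in its middle. Origin: centre of its underside, z up
- lid: Loose aluminium lid, starting upright on the bench: flange 104 mm in diameter, 5 mm thick; under it a plug 81 mm in diameter, 7 mm deep, that drops inside the rim; on top a black knob 18 mm in diameter. Origin: centre of the plug's underside, z up: flange underside at z = 7 mm, knob at z = 12 to 44 mm. Seated, its origin is 78 mm above the pot's
- hammer: Hammer lying on the bench, to be left alone
- jar: Small amber glass jar, 56 mm in diameter, 75 mm tall, to be left alone
- bench_block: Flat steel block 55 x 55 x 18 mm, to be left alone
- knob1: Drawer knob, brass, may be absent (None). Origin: centre of its underside as it stands, z up its height. 26 mm tall: neck 18 mm in diameter, from z = 12 mm up a head 26 mm in diameter
- rosette1: Round rosette, brass, may be absent (None). Origin: centre of its underside as it stands, z up its height. Disc 32 mm in diameter and 12 mm thick with a boss 16 mm in diameter on top, 22 mm tall in all
- knob2: Drawer knob, brass, may be absent (None). Origin: centre of its underside as it stands, z up its height. 26 mm tall: neck 18 mm in diameter, from z = 12 mm up a head 26 mm in diameter
- rosette2: Round rosette, brass, may be absent (None). Origin: centre of its underside as it stands, z up its height. Disc 32 mm in diameter and 12 mm thick with a boss 16 mm in diameter on top, 22 mm tall in all
- foot1: Stepped handle foot, brass, may be absent (None). Origin: centre of its underside as it stands, z up its height. Bar 38 mm along x, 13 mm along y, 10 mm thick, with a block 16 x 13 x 10 mm in the middle of its top, 20 mm tall in all
- foot2: Stepped handle foot, brass, may be absent (None). Origin: centre of its underside as it stands, z up its height. Bar 38 mm along x, 13 mm along y, 10 mm thick, with a block 16 x 13 x 10 mm in the middle of its top, 20 mm tall in all
- foot3: Stepped handle foot, brass, may be absent (None). Origin: centre of its underside as it stands, z up its height. Bar 38 mm along x, 13 mm along y, 10 mm thick, with a block 16 x 13 x 10 mm in the middle of its top, 20 mm tall in all

How it is judged:
By the outcome, as a careful person would: the job done as asked, in the order asked, and still so for the second after the job is handed in, with the robot touching nothing.
Of knob1, knob2, rosette1, rosette2, foot1, foot2, foot3 only 5 to 7 are there at a start; the rules pass over those that are not, and their reading is None.
At some moment in a run one of knob1, knob2, rosette1, rosette2, foot1, foot2, foot3, lid may be knocked a few centimetres aside while the robot is not near it.
Once in a run the grip may slacken for a moment while it holds something.
It also fails if it takes over 210 s, if anything falls off the work surface, if the arm or the gripper's body presses on something with over 40 N, if the wrist force passes 120 N, or if a joint passes its speed limit or range.

## Working session

There is one attempt and no reset: what is moved stays moved. The work goes in short steps, Python scripts to look and compute and a tool call to move; the robot and the scene stay as the last step left them, time stands still between calls to the robot, and variables do not carry over. Pictures are saved under pics/ and viewed, at most 14 in all, crops included, and the job is handed in when it is done.

Besides the shell and the picture viewer there is one more tool, called as a command line: name --argument value ..., lists and objects as JSON in quotes. arm_command: Moves the arm, as the interface text tells. Shifts and turns lie within -1 to 1; 1 stands for 0.5 m of shift or 90 degrees of turn. Its arguments: {"type":"object","properties":{"travel":{"type":"array"},"delta_rot":{"type":"array"},"grip":{"type":"number"},"newtons":{"type":"number"}},"required":["travel","delta_rot"]}

```bash
mkdir -p pics; ls; cat > look.py <<'E'
import cv2
from plant import r, viewer
import pickle,sys
def snap(cam,name):
    s=r.get_state(); c=viewer.capture(cam); c['state']=s
    cv2.imwrite(f'pics/{name}.png',c['img'][:,:,::-1]); pickle.dump(c,open(f'pics/{name}.pkl','wb'))
    return c
E
python3 - <<'E'
from look import *
for n in ('scene','side','wrist'):
    c=snap(n,n+'0'); print(n,c['camera_matrix'].tolist(),{k:v.tolist() for k,v in c.items() if k in('R','t','mount')})
print(r.get_state())
E
```

```text
pics
scene [[392.1902998269646, 0.0, 318.43197564907535], [0.0, 392.1902998269646, 197.48241025119748], [0.0, 0.0, 1.0]] {'R': [[-0.0894197507375634, 0.9959658423396235, -0.007493268362752397], [0.8019857623067763, 0.06753847747201651, -0.5935127556489258], [-0.5906123476826839, -0.05908125720976257, -0.8047896991209956]], 't': [0.07802056769154966, -0.43318793388594184, 1.2951314821347146]}
side [[402.95261885155395, 0.0, 319.9738544984308], [0.0, 402.95261885155395, 200.2718364876256], [0.0, 0.0, 1.0]] {'R': [[0.826319012548605, -0.5628575337244924, 0.0197049798345527], [-0.39558025238413214, -0.604936155095485, -0.6910633199512164], [0.40089045065254986, 0.5632438592544732, -0.7225255715804961]], 't': [-0.5043978777610422, 0.27006921095533243, 0.9414342293603559]}
wrist [[309.70691628693146, 0.0, 323.6683741493666], [0.0, 309.70691628693146, 202.82913599024278], [0.0, 0.0, 1.0]] {'mount': [[-0.001509222581315684, -0.9524932513828278, -0.3045559526874643, 0.08438007506379079], [0.9999988544709985, -0.0014726542743590755, -0.0003497800439303084, -0.00011231282077284188], [-0.00011534249419473272, -0.3045561317057286, 0.9524943828372701, -0.1395209471316967], [0.0, 0.0, 0.0, 1.0]]}
{'time_s': 0.15, 'joints': array([ 7.95328341e+01,  2.05817534e+01,  6.47956637e-01, -1.41657999e-02,
       -7.01354929e+01, -1.65064550e+01]), 'qd': array([-0.07194814, -0.17543096,  0.15798283,  0.1674239 ,  0.01076447,
        0.1389762 ]), 'joint_torque': array([-9.82039819e-04, -5.83273423e+01,  2.93291938e+01,  7.00124323e+00,
        8.82096123e-03, -1.01548851e-04]), 'tcp_pos': array([0.30604303, 0.60126879, 0.24485842]), 'eef_rot': array([ 1.79929782e+02, -6.91871028e-03, -2.69784382e+01]), 'contact_force': array([-0.49986503, -0.4786423 , -0.71092358]), 'moment': array([-0.02016494, -0.02058764,  0.003496  ]), 'gripper_force': 0.0, 'gripper_width': 0.08750983026199884}
```

View pics/scene0.png

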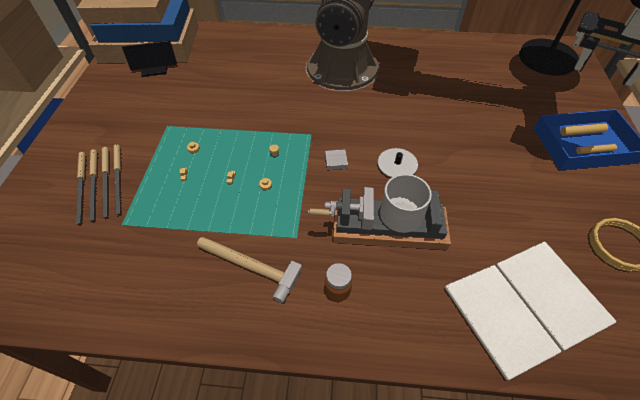

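View pics/side0.png

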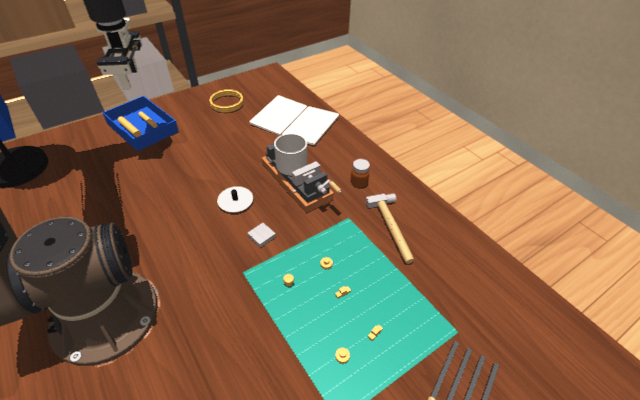

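The scene view shows five brass fittings: rosette (193,147), knob (274,150), feet (183,174) and (231,177), rosette (265,184). It also shows the lid at (398,162), the vise and pot at (400,210), and the crank handle at (320,211). The side view shows the same five.

```bash
cat > geo.py <<'E'
import numpy as np,pickle
from scipy.spatial.transform import Rotation as Ro
def load(n): return pickle.load(open(f'pics/{n}.pkl','rb'))
def ray(c,p):
    K=c['camera_matrix']; x=(p[0]-K[0,2])/K[0,0]; y=(p[1]-K[1,2])/K[1,1]
    if 'mount' in c:
        th=np.hypot(x,y); d=np.array([*(np.array([x,y])/max(th,1e-9)*np.sin(th)),np.cos(th)])
        T=np.eye(4); T[:3,:3]=Ro.from_euler('xyz',c['state']['eef_rot'],degrees=True).as_matrix(); T[:3,3]=c['state']['tcp_pos']
        M=T@c['mount']; return M[:3,3],M[:3,:3]@d
    d=c['R'].T@np.array([x,y,1]); return -c['R'].T@c['t'],d/np.linalg.norm(d)
def tri(*cp):
    A=np.zeros((3,3));b=np.zeros(3);rs=[ray(c,p) for c,p in cp]
    for o,d in rs: P=np.eye(3)-np.outer(d,d);A+=P;b+=P@o
    X=np.linalg.solve(A,b); return X,max(np.linalg.norm((np.eye(3)-np.outer(d,d))@(X-o)) for o,d in rs)
def atz(c,p,z):
    o,d=ray(c,p); return o+d*(z-o[2])/d[2]
def proj(c,X):
    if 'mount' in c:
        T=np.eye(4); T[:3,:3]=Ro.from_euler('xyz',c['state']['eef_rot'],degrees=True).as_matrix(); T[:3,3]=c['state']['tcp_pos']
        v=(np.linalg.inv(T@c['mount'])@np.append(X,1))[:3]; h=np.hypot(v[0],v[1]); th=np.arctan2(h,v[2]); q=v[:2]/h*th
    else: v=c['R']@X+c['t']; q=v[:2]/v[2]
    K=c['camera_matrix']; return np.array([K[0,0]*q[0]+K[0,2],K[1,1]*q[1]+K[1,2]])
E
python3 - <<'E'
from geo import *; import cv2
s,d=load('scene0'),load('side0')
for n,a,b in [('ros',(193,147),(343,355)),('knob',(274,150),(289,280)),('footA',(183,174),(375,332)),('footB',(231,177),(343,292)),('ros2',(265,184),(327,263)),('lidknob',(398.5,155),(234.5,192)),('block',(336,158),(261.5,233)),('jar',(339,270),(361,165)),('handle tip',(309,211),(339,188)),('pot rim',(408,191),(291,143)),('hub',(333,208),(325,187))]:
    print(n,*[np.round(v,4) for v in tri((s,a),(d,b))])
a=cv2.resize(s['img'][130:250,120:460],None,fx=2.3,fy=2.3,interpolation=2)
b=cv2.resize(d['img'][130:375,200:400],None,fx=1.3,fy=1.3)
cv2.imwrite('pics/c1.png',a[:,:,::-1])
a=cv2.resize(d['img'][130:380,210:420],None,fx=2.4,fy=2.4,interpolation=2)
cv2.imwrite('pics/c2.png',a[:,:,::-1])
E
```

```text
ros [ 0.4067 -0.3868  0.0075] 0.0009
knob [ 0.4056 -0.1622  0.0141] 0.0007
footA [ 0.5006 -0.3855  0.0058] 0.0007
footB [ 0.5008 -0.2601  0.0056] 0.0007
ros2 [ 0.5169 -0.1685  0.0065] 0.0006
lidknob [0.4206 0.1655 0.0403] 0.0002
block [0.4207 0.0062 0.0149] 0.0001
jar [0.775  0.0299 0.0768] 0.0032
handle tip [ 0.6496 -0.0369  0.0981] 0.003
pot rim [0.6143 0.1627 0.1401] 0.0011
hub [0.6289 0.0086 0.0796] 0.0026
```

View pics/c1.png

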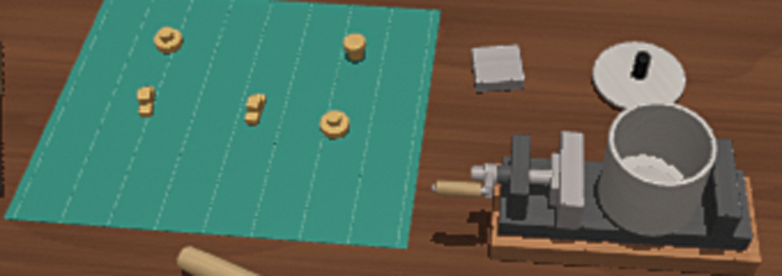

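View pics/c2.png

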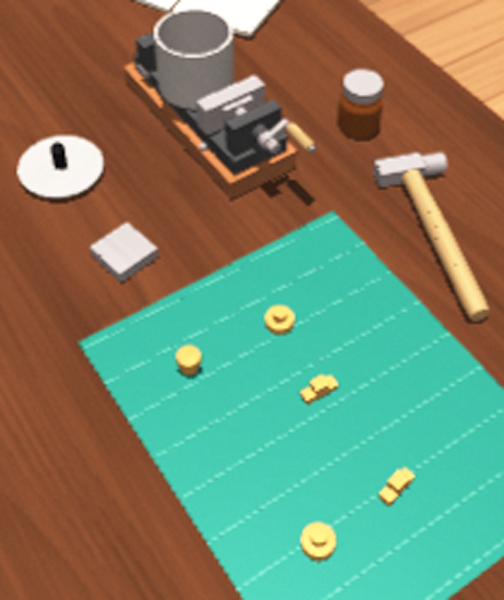

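Five fittings are present: two rosettes, one knob and two feet. The vise's x runs roughly along world +y. Next I look at the vise from the wrist camera.

arm_command --travel '[[0.1, -0.1, 0.2], [0.6, -1, 0.22], [0.6, -1, 0.22], [0.6, -1, 0.22], [0.6, -1, 0.22], [0.6, -1, 0.22], [0.6, -1, 0.22], [0.6, -1, 0.22], [0.6, -1, 0.22], [0.6, -1, 0.22], [0.6, -1, 0.22], [0.6, -1, 0.22], [0.6, -1, 0.22], [0.6, -1, 0.22], [0.6, -1, 0.22], [0.6, -1, 0.22]]' --delta_rot '[[0, 0, 0], [0, 0, -0.7], [0, 0, -0.7], [0, 0, -0.7], [0, 0, -0.7], [0, 0, -0.7], [0, 0, -0.7], [0, 0, -0.7], [0, 0, -0.7], [0, 0, -0.7], [0, 0, -0.7], [0, 0, -0.7], [0, 0, -0.7], [0, 0, -0.7], [0, 0, -0.7], [0, 0, -0.7]]'

```text
time_s: 2.15
tcp_pos: [0.606, 0.1019, 0.3556]
eef_rot: [-180.0, 0.0, -89.9]
contact_force: [-0.4, 0.0, 0.1]
gripper_width: 0.0877
gripper_force: 0.0
```

```bash
python3 - <<'E'
from look import *
c=snap('wrist','w1'); print(c['state']['tcp_pos'],c['state']['eef_rot'],c['state']['joints'],c['state']['time_s'],c['state']['qd'])
E
```

```text
[0.60604235 0.10191122 0.35563978] [-1.79996225e+02  2.53009285e-03 -8.99406886e+01] [ 2.77308626e+01  1.20812970e+01  3.09755139e+00 -4.93584229e-04
 -8.10117361e+01 -2.76714742e+01] 2.15 [-0.19010748  0.08600723  0.09666357 -0.10148212 -0.03895965 -0.051063  ]
```

View pics/w1.png

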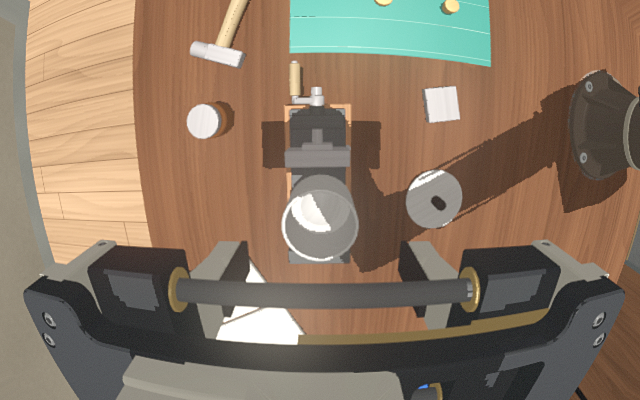

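Wrist view: handle about (295,63)–(296,98), hub (317,92), moving jaw (286–350, 157), pot rim centred near (320,225), lid knob (438,203). I'll zoom in for precise pixels.

```bash
python3 - <<'E'
from geo import *; import cv2
w,s,d=load('w1'),load('scene0'),load('side0')
a=cv2.resize(w['img'][50:270,265:475],None,fx=2.5,fy=2.5,interpolation=2)
b=np.zeros((550,270,3),np.uint8)
b[:270]=cv2.resize(s['img'][165:255,300:390],None,fx=3,fy=3,interpolation=2)
b[280:550]=cv2.resize(d['img'][140:230,265:355],None,fx=3,fy=3,interpolation=2)
cv2.imwrite('pics/c3.png',np.hstack([a,b])[:,:,::-1])
E
```

```text
(no output)
```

View pics/c3.png

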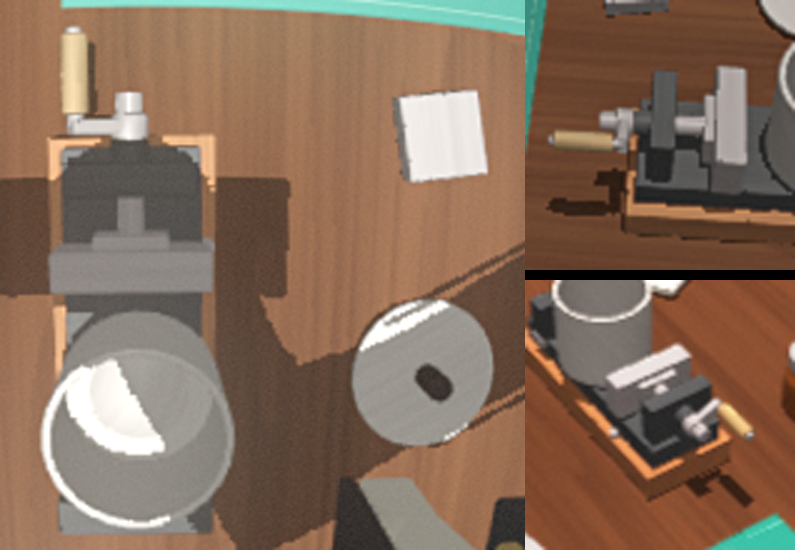

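```bash
python3 - <<'E'
from geo import *; import cv2
w,s,d=load('w1'),load('scene0'),load('side0')
for n,a,b,e in [('h out',(294.3,62),(309.5,211.3),(340,190.7)),('h in',(295.2,94.8),(329,212.3),(330.7,182.7))]:
    print(n,tri((w,a),(s,b),(d,e)),tri((w,a),(s,b))[0],tri((w,a),(d,e))[0])
P=lambda u,v:(265+u/2.5,50+v/2.5)
for n,p,z in [('jawL',P(52,292),.097),('jawR',P(213,290),.097),('fixL',P(60,533),.097),('fixR',P(213,533),.097),('blk L',P(62,150),.097),('blkR',P(200,150),.097),('hubtip',P(130,95),.078),('riserNL',P(50,138),.035),('riserNR',P(215,136),.035),
 ('rimL',P(43,437),.14),('rimR',P(233,437),.14),('rimT',P(138,351),.14),('rimB',P(138,525),.14),('lidL',P(353,370),.012),('lidR',P(493,370),.012),('lidT',P(423,300),.012),('lidB',P(423,446),.012)]:
    print(n,np.round(atz(w,p,z),4))
Q=lambda u,v:(300+(u-525)/3,165+v/3)
print('scene jaw face top',np.round(atz(s,Q(746,68),.097),4),np.round(atz(s,Q(746,162),.055),4), 'wr fixed')
print('lid knob top',tri((w,(265+430/2.5,50+375/2.5)),(s,(398.5,153)),(d,(234.5,190.5))))
E
```

```text
h out (array([ 0.64690553, -0.03987173,  0.09207681]), np.float64(0.002462315989722294)) [ 0.64528071 -0.04042553  0.08772336] [ 0.64542521 -0.04123593  0.09531755]
h in (array([0.64545025, 0.00245242, 0.09006657]), np.float64(0.0014964848123812963)) [0.64426465 0.00245097 0.08732309] [0.64467498 0.00156986 0.09186932]
jawL [0.6572 0.096  0.097 ]
jawR [0.5727 0.0951 0.097 ]
fixL [0.6583 0.2385 0.097 ]
fixR [0.5687 0.2384 0.097 ]
blk L [0.6505 0.0218 0.097 ]
blkR [0.5804 0.0221 0.097 ]
hubtip [ 0.6162 -0.0073  0.078 ]
riserNL [0.6642 0.0149 0.035 ]
riserNR [0.5674 0.0141 0.035 ]
rimL [0.659  0.1605 0.14  ]
rimR [0.5647 0.1605 0.14  ]
rimT [0.6116 0.1164 0.14  ]
rimB [0.612  0.2096 0.14  ]
lidL [0.4697 0.1644 0.012 ]
lidR [0.3653 0.1641 0.012 ]
lidT [0.424  0.1157 0.012 ]
lidB [0.4125 0.2203 0.012 ]
scene jaw face top [0.5766 0.0973 0.097 ] [0.6319 0.1021 0.055 ] wr fixed
lid knob top (array([0.42298052, 0.16183888, 0.04702406]), np.float64(0.00603393165929359))
```

arm_command --travel '[[0.078, -0.248, -0.1], [0.078, -0.248, -0.25], [0.078, -0.248, -0.3], [0.078, -0.248, -0.4], [0.078, -0.248, -0.48], [0.078, -0.248, -0.522], [0.078, -0.248, -0.522], [0.078, -0.248, -0.522], [0.078, -0.248, -0.522], [0.078, -0.248, -0.522]]' --delta_rot '[[0, 0, 0], [0, 0, 0], [0, 0, 0], [0, 0, 0], [0, 0, 0], [0, 0, 0], [0, 0, 0], [0, 0, 0], [0, 0, 0], [0, 0, 0]]' --grip 0.5

```text
time_s: 3.45
tcp_pos: [0.6457, -0.0223, 0.0958]
eef_rot: [-179.9, 0.0, -90.0]
contact_force: [0.1, -0.1, 0.5]
gripper_width: 0.0439
gripper_force: 0.0
```

arm_command --travel '[[0, 0, 0], [0, 0, 0], [0, 0, 0], [0, 0, 0], [0, 0, 0], [0, 0, 0]]' --delta_rot '[[0, 0, 0], [0, 0, 0], [0, 0, 0], [0, 0, 0], [0, 0, 0], [0, 0, 0]]' --grip 0.1 --newtons 12

```text
time_s: 4.2
tcp_pos: [0.6446, -0.0225, 0.0943]
eef_rot: [179.9, -0.0, -90.0]
contact_force: [-3.4, 0.4, 1.1]
gripper_width: 0.0129
gripper_force: 12.0
```

```bash
python3 - <<'E'
from look import *
c=snap('wrist','w2'); print(c['state'])
import cv2
cv2.imwrite('pics/w2.png',c['img'][:,:,::-1])
E
```

```text
{'time_s': 4.2, 'joints': array([ 1.52913685e+01,  2.50687010e+01, -1.37141935e+01, -1.75142374e-02,
       -5.12882938e+01, -1.52602508e+01]), 'qd': array([-0.0270093 , -0.0486252 ,  0.03739909,  0.03086349,  0.01819648,
       -0.00542134]), 'joint_torque': array([-3.64839463e-01, -5.93506050e+01,  2.60805076e+01,  6.47662461e+00,
        1.04841627e+00, -4.56228247e-02]), 'tcp_pos': array([ 0.64456483, -0.02252207,  0.09425745]), 'eef_rot': array([ 1.79927727e+02, -5.56598338e-03, -8.99798407e+01]), 'contact_force': array([-3.37819531,  0.39536255,  1.12044704]), 'moment': array([0.26396164, 1.08148648, 0.09921835]), 'gripper_force': 11.970680952072144, 'gripper_width': 0.012894508446148348}
```

View pics/w2.png

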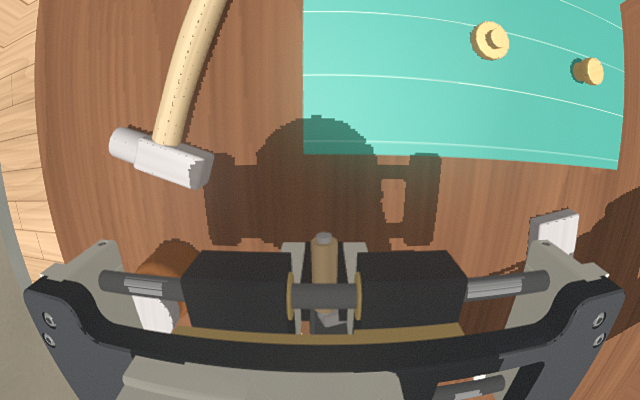

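Wrist view shows the handle held centrally between the fingers at (323,260). I crank about 120° first and check the forces.

arm_command --travel '[[0.004, 0, -0.02], [0.001, 0, -0.041], [-0.008, 0, -0.059], [-0.024, 0, -0.073], [-0.024, 0, -0.073]]' --delta_rot '[[0, 0, 0], [0, 0, 0], [0, 0, 0], [0, 0, 0], [0, 0, 0]]'

```text
time_s: 4.88
tcp_pos: [0.6325, -0.0226, 0.0576]
eef_rot: [180.0, -0.0, -90.0]
contact_force: [-4.4, 0.5, 2.5]
gripper_width: 0.0138
gripper_force: 12.0
```

arm_command --travel '[[-0.019, 0, -0.008], [-0.04, 0, -0.009], [-0.04, 0, -0.009]]' --delta_rot '[[0, 0, 0], [0, 0, 0], [0, 0, 0]]'

```text
time_s: 5.25
tcp_pos: [0.6122, -0.0228, 0.0535]
eef_rot: [180.0, -0.0, -90.0]
contact_force: [-0.3, -3.3, -0.4]
gripper_width: 0.0136
gripper_force: 12.0
```

arm_command --travel '[[-0.02, 0, 0.006], [-0.036, 0, 0.019], [-0.047, 0, 0.037], [-0.052, 0, 0.057], [-0.052, 0, 0.057]]' --delta_rot '[[0, 0, 0], [0, 0, 0], [0, 0, 0], [0, 0, 0], [0, 0, 0]]'

```text
time_s: 5.88
tcp_pos: [0.5864, -0.0231, 0.0825]
eef_rot: [179.9, -0.0, -90.0]
contact_force: [-0.9, -5.4, 1.5]
gripper_width: 0.0137
gripper_force: 12.0
```

arm_command --travel '[[0.003, 0, 0.021], [0.013, 0, 0.039], [0.028, 0, 0.053], [0.048, 0, 0.061], [0.068, 0, 0.062], [0.068, 0, 0.062]]' --delta_rot '[[0, 0, 0], [0, 0, 0], [0, 0, 0], [0, 0, 0], [0, 0, 0], [0, 0, 0]]'

```text
time_s: 6.62
tcp_pos: [0.622, -0.0226, 0.1129]
eef_rot: [-180.0, -0.0, -90.0]
contact_force: [1.0, -4.2, -0.8]
gripper_width: 0.0135
gripper_force: 12.0
```

arm_command --travel '[[0.02, 0, -0.006], [0.036, 0, -0.019], [0.047, 0, -0.037], [0.047, 0, -0.037]]' --delta_rot '[[0, 0, 0], [0, 0, 0], [0, 0, 0], [0, 0, 0]]'

```text
time_s: 7.12
tcp_pos: [0.6449, -0.0224, 0.0933]
eef_rot: [180.0, -0.0, -90.0]
contact_force: [-0.5, -2.1, -2.5]
gripper_width: 0.0137
gripper_force: 12.0
```

```bash
python3 - <<'E'
from look import *; import numpy as np
c=snap('scene','s1'); d=snap('side','d1')
a=cv2.resize(c['img'][150:255,290:460],None,fx=3.2,fy=3.2,interpolation=2)
b=cv2.resize(d['img'][120:225,235:365],None,fx=1.92,fy=3.2,interpolation=2)
cv2.imwrite('pics/c4.png',np.hstack([a,b])[:,:,::-1])
E
```

```text
(no output)
```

View pics/c4.png

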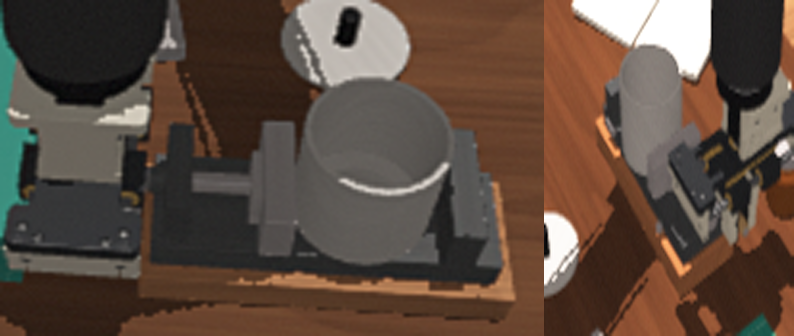

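The jaw is now close to the pot. I continue in smaller steps and watch the force.

arm_command --travel '[[0.004, 0, -0.02], [0.001, 0, -0.041], [-0.008, 0, -0.059], [-0.024, 0, -0.073], [-0.024, 0, -0.073]]' --delta_rot '[[0, 0, 0], [0, 0, 0], [0, 0, 0], [0, 0, 0], [0, 0, 0]]' --newtons 25

```text
time_s: 7.85
tcp_pos: [0.6319, -0.0226, 0.0575]
eef_rot: [180.0, -0.0, -90.0]
contact_force: [-1.0, -2.7, -1.7]
gripper_width: 0.0133
gripper_force: 25.0
```

arm_command --travel '[[-0.009, 0, -0.005], [-0.019, 0, -0.008], [-0.019, 0, -0.008]]' --delta_rot '[[0, 0, 0], [0, 0, 0], [0, 0, 0]]'

```text
time_s: 8.22
tcp_pos: [0.6237, -0.0226, 0.0541]
eef_rot: [-179.9, 0.0, -90.0]
contact_force: [1.5, -4.9, -1.8]
gripper_width: 0.0131
gripper_force: 24.9
```

arm_command --travel '[[-0.01, 0, -0.001], [-0.021, 0, 0], [-0.021, 0, 0]]' --delta_rot '[[0, 0, 0], [0, 0, 0], [0, 0, 0]]'

```text
time_s: 8.6
tcp_pos: [0.6142, -0.0228, 0.0536]
eef_rot: [-179.8, 0.0, -90.0]
contact_force: [7.9, -6.6, -9.4]
gripper_width: 0.0133
gripper_force: 25.0
```

arm_command --travel '[[-0.01, 0, 0.002], [-0.01, 0, 0.002]]' --delta_rot '[[0, 0, 0], [0, 0, 0]]' --newtons 40

```text
time_s: 8.85
tcp_pos: [0.6101, -0.0228, 0.0544]
eef_rot: [-179.7, 0.0, -90.0]
contact_force: [11.9, -9.0, -15.6]
gripper_width: 0.013
gripper_force: 40.0
```

arm_command --travel '[[-0.01, 0, 0.004], [-0.01, 0, 0.004]]' --delta_rot '[[0, 0, 0], [0, 0, 0]]'

```text
time_s: 9.1
tcp_pos: [0.6056, -0.0229, 0.0558]
eef_rot: [-179.7, 0.0, -90.0]
contact_force: [15.6, -10.1, -22.4]
gripper_width: 0.0125
gripper_force: 40.0
```

arm_command --travel '[[-0.009, 0, 0.006], [-0.009, 0, 0.006]]' --delta_rot '[[0, 0, 0], [0, 0, 0]]'

```text
time_s: 9.35
tcp_pos: [0.6015, -0.023, 0.0582]
eef_rot: [-179.7, 0.0, -90.0]
contact_force: [20.0, -12.8, -28.7]
gripper_width: 0.0131
gripper_force: 40.1
```

arm_command --travel '[[-0.008, 0, 0.007], [-0.008, 0, 0.007], [-0.008, 0, 0.007]]' --delta_rot '[[0, 0, 0], [0, 0, 0], [0, 0, 0]]'

```text
time_s: 9.72
tcp_pos: [0.5984, -0.023, 0.0615]
eef_rot: [-179.6, 0.0, -90.0]
contact_force: [23.3, -14.5, -33.8]
gripper_width: 0.0127
gripper_force: 40.1
```

```bash
python3 - <<'E'
from look import *; import numpy as np
c=snap('scene','s2'); d=snap('side','d2')
a=cv2.resize(c['img'][165:255,330:460],None,fx=4,fy=4,interpolation=2)
cv2.imwrite('pics/c5.png',a[:,:,::-1]); print(d['state']['contact_force'])
E
```

```text
[ 22.40454821 -14.08470928 -33.04015383]
```

View pics/c5.png

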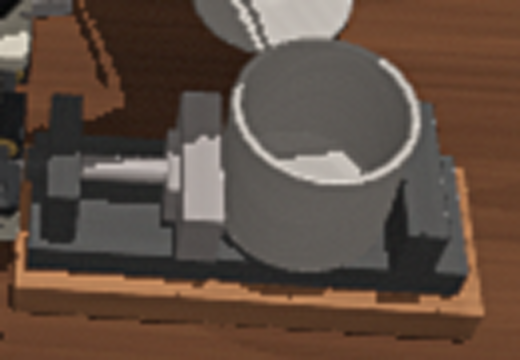

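The jaw bears on the pot and the pot bears on the fixed jaw. I release the handle and look at the mat.

arm_command --travel '[[0, 0, 0], [0, 0, 0], [0, 0, 0], [0, 0, 0.04], [0, 0, 0.1], [0, 0, 0.2], [-0.2, -0.2, 0.48], [-0.2, -0.2, 0.48], [-0.2, -0.2, 0.48], [-0.2, -0.2, 0.48], [-0.2, -0.2, 0.48], [-0.2, -0.2, 0.48]]' --delta_rot '[[0, 0, 0], [0, 0, 0], [0, 0, 0], [0, 0, 0], [0, 0, 0], [0, 0, 0], [0, 0, 0], [0, 0, 0], [0, 0, 0], [0, 0, 0], [0, 0, 0], [0, 0, 0]]' --grip 0.4

```text
time_s: 11.32
tcp_pos: [0.4943, -0.1217, 0.3022]
eef_rot: [179.9, 0.0, -90.0]
contact_force: [-1.1, 0.1, -0.4]
gripper_width: 0.035
gripper_force: 0.0
```

```bash
python3 - <<'E'
from look import *
c=snap('wrist','w3'); print(c['state']['tcp_pos'],c['state']['eef_rot'],c['state']['contact_force'])
E
```

```text
[ 0.49431887 -0.12172432  0.30215071] [ 1.79903553e+02  2.69908340e-02 -8.99541542e+01] [-1.1313362   0.07833319 -0.35627776]
```

arm_command --travel '[[-0.1, -0.3, 0], [-0.1, -0.3, 0], [-0.1, -0.3, 0], [-0.1, -0.3, 0], [-0.1, -0.3, 0], [-0.1, -0.3, 0]]' --delta_rot '[[0, 0, 0], [0, 0, 0], [0, 0, 0], [0, 0, 0], [0, 0, 0], [0, 0, 0]]'

```text
time_s: 12.12
tcp_pos: [0.4447, -0.2716, 0.3031]
eef_rot: [180.0, 0.0, -89.9]
contact_force: [-0.1, -0.4, 0.0]
gripper_width: 0.0352
gripper_force: 0.0
```

```bash
cat > seg.py <<'E'
from look import *; from geo import *
def brass(c,amin=25):
    hsv=cv2.cvtColor(c['img'],cv2.COLOR_RGB2HSV); m=cv2.inRange(hsv,(12,80,70),(28,255,255))
    g=cv2.inRange(hsv,(70,80,40),(95,255,255)); g=cv2.morphologyEx(g,cv2.MORPH_CLOSE,np.ones((45,45)))
    m&=g; n,l,st,ce=cv2.connectedComponentsWithStats(cv2.morphologyEx(m,cv2.MORPH_CLOSE,np.ones((5,5))))
    return l,[(i,st[i,4],ce[i]) for i in range(1,n) if st[i,4]>amin]
E
python3 - <<'E'
from seg import *
c=snap('wrist','w4'); print(c['state']['tcp_pos'],c['state']['eef_rot'])
for n in ('w3','w4'):
    c=load(n)
    for i,a,ce in brass(c)[1]: print(n,a,np.round(ce,1),np.round(atz(c,ce,.012),4))
E
```

```text
[ 0.44468182 -0.2716007   0.3030667 ] [ 1.79956002e+02  1.58896041e-02 -8.98971827e+01]
w3 50 [320.3  69.6] [ 0.4997 -0.2573  0.012 ]
w3 367 [310.  133.3] [ 0.514  -0.1686  0.012 ]
w3 239 [390.  139.1] [ 0.4019 -0.1617  0.012 ]
w4 3241 [311.1   8.1] [ 0.4631 -0.4976  0.012 ]
w4 132 [350.1  88. ] [ 0.4098 -0.3819  0.012 ]
w4 40 [292.4  85.4] [ 0.4886 -0.3856  0.012 ]
w4 238 [287.5 173.1] [ 0.4974 -0.2619  0.012 ]
w4 312 [279.2 232.1] [ 0.5134 -0.1708  0.012 ]
w4 226 [350.9 238.8] [ 0.4042 -0.1597  0.012 ]
```

View pics/w4.png

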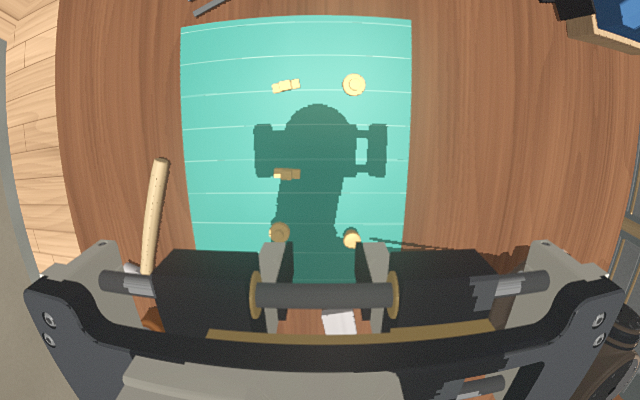

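Wrist view: footA (286,86), rosette (354,84), footB (287,173) in shadow, rosette2 (279,232), knob (351,238). I'll zoom for the foot orientation and measure heights from two views.

```bash
python3 - <<'E'
from seg import *
c=load('w4'); d=load('w3')
f=lambda c,u,v:cv2.resize(c['img'][v-22:v+22,u-30:u+30],None,fx=6.5,fy=6.5,interpolation=2)
a=np.vstack([np.hstack([f(c,288,86),f(c,350,88)]),np.hstack([f(c,287,173),f(d,320,70)])])
cv2.imwrite('pics/c6.png',a[:,:,::-1])
E
```

```text
(no output)
```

View pics/c6.png

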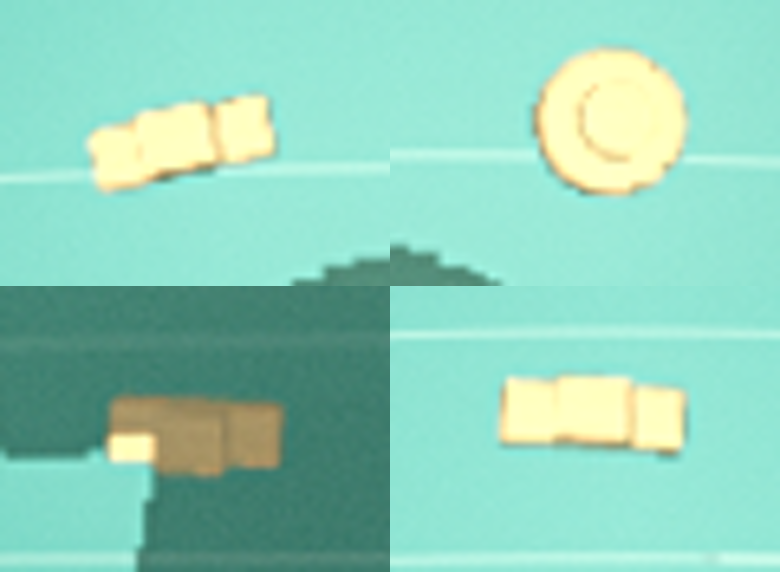

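```bash
python3 - <<'E'
from seg import *
w3,w4,s,d=load('w3'),load('w4'),load('scene0'),load('side0')
def seg(n,c,p,q):
    P,Q=atz(c,p,.01),atz(c,q,.01); v=Q-P; print(n,np.round((P+Q)/2,4),'len',np.linalg.norm(v).round(4),'ang',np.degrees(np.arctan2(v[1],v[0])).round(1))
seg('A w4',w4,(272.5,89.1),(299.5,83.4)); seg('B w3',w3,(307.1,67.2),(335.2,68.8)); seg('B w4',w4,(273.6,173.2),(300.2,174.1))
print('B tri',tri((w3,(321.2,68)),(w4,(286.9,173.7)),(s,(231,177)),(d,(343,292))))
print('A tri',tri((w4,(286,86.2)),(s,(183,174)),(d,(375,332))))
print('ros',atz(w4,(354.3,84.8),.012),atz(w4,(354.6,84.2),.022),tri((w4,(354.4,84.5)),(s,(193,146.5)),(d,(343,354.5))))
print('ros2 ',tri((w3,(310,133.3)),(s,(265,184)),(d,(327,263))),tri((w3,(310,133.3)),(w4,(279.5,231.5))))
print('knob ',tri((w3,(390,139.1)),(s,(274,150)),(d,(289,280))),tri((w3,(390,139.1)),(w4,(350.9,238.8))),atz(w3,(390,138.5),.026))
f=lambda c,u,v:cv2.resize(c['img'][v-22:v+22,u-30:u+30],None,fx=6.5,fy=6.5,interpolation=2)
cv2.imwrite('pics/c7.png',np.hstack([f(w3,310,133),f(w3,390,139)])[:,:,::-1])
E
```

```text
A w4 [ 0.4977 -0.385   0.01  ] len 0.0381 ang -169.6
B w3 [ 0.4985 -0.2599  0.01  ] len 0.0383 ang 176.4
B w4 [ 0.4986 -0.2607  0.01  ] len 0.0385 ang 177.6
B tri (array([ 0.49966869, -0.26014959,  0.00542898]), np.float64(0.0016665783162904309))
A tri (array([ 0.49962746, -0.38554948,  0.00538714]), np.float64(0.0015048249424093193))
ros [ 0.40406547 -0.38652643  0.012     ] [ 0.40465165 -0.38662711  0.022     ] (array([ 0.40545716, -0.38678658,  0.00936888]), np.float64(0.001822649583113045))
ros2  (array([ 0.51586066, -0.16844487,  0.00616493]), np.float64(0.0015877844085649827)) (array([ 0.51437267, -0.16784247,  0.00283755]), np.float64(7.027963461642246e-05))
knob  (array([ 0.40436665, -0.16228488,  0.01424932]), np.float64(0.0019422138333406048)) (array([ 0.40422352, -0.1627265 ,  0.01925994]), np.float64(0.00074820355344018)) [ 0.40500505 -0.16397977  0.026     ]
```

View pics/c7.png

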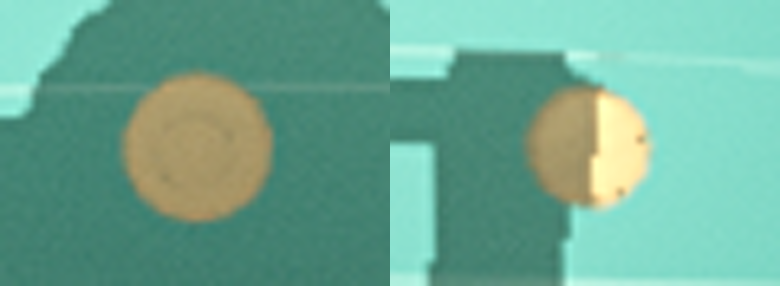

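arm_command --travel '[[0.108, -0.226, -0.3], [0.108, -0.226, -0.3], [0.108, -0.226, -0.3], [0.108, -0.226, -0.3], [0.108, -0.226, -0.4], [0.108, -0.226, -0.4], [0.108, -0.226, -0.4], [0.108, -0.226, -0.4], [0.108, -0.226, -0.4], [0.108, -0.226, -0.5], [0.108, -0.226, -0.54], [0.108, -0.226, -0.56], [0.108, -0.226, -0.56], [0.108, -0.226, -0.56]]' --delta_rot '[[0, 0, -0.884], [0, 0, -0.884], [0, 0, -0.884], [0, 0, -0.884], [0, 0, -0.884], [0, 0, -0.884], [0, 0, -0.884], [0, 0, -0.884], [0, 0, -0.884], [0, 0, -0.884], [0, 0, -0.884], [0, 0, -0.884], [0, 0, -0.884], [0, 0, -0.884]]' --grip 0.4

```text
time_s: 13.92
tcp_pos: [0.499, -0.3857, 0.0246]
eef_rot: [-179.9, 0.1, -169.5]
contact_force: [0.1, 0.3, -0.0]
gripper_width: 0.0349
gripper_force: 0.0
```

arm_command --travel '[[0, 0, 0], [0, 0, 0], [0, 0, 0], [0, 0, 0], [0, 0, 0], [0, 0, 0.05], [0, 0, 0.15], [0, 0, 0.25], [0, 0, 0.35], [0, 0, 0.35], [0, 0, 0.35]]' --delta_rot '[[0, 0, 0], [0, 0, 0], [0, 0, 0], [0, 0, 0], [0, 0, 0], [0, 0, 0], [0, 0, 0], [0, 0, 0], [0, 0, 0], [0, 0, 0], [0, 0, 0]]' --grip 0.05 --newtons 25

```text
time_s: 15.3
tcp_pos: [0.4978, -0.3851, 0.1979]
eef_rot: [180.0, -0.0, -169.6]
contact_force: [0.0, -0.5, -1.1]
gripper_width: 0.0128
gripper_force: 25.0
```

arm_command --travel '[[0.2, 0.2, 0.1], [0.2, 1, 0.1], [0.2, 1, 0.1], [0.2, 1, 0.1], [0.2, 1, 0.1], [0.2, 1, 0.1], [0.2, 1, 0.1], [0.2, 1, 0.1], [0.2, 1, 0.1], [0.2, 1, 0.1], [0.2, 1, 0.1], [0.2, 1, 0.1]]' --delta_rot '[[0, 0, 0], [0, 0, 0], [0, 0, 0], [0, 0, 0], [0, 0, 0], [0, 0, 0], [0, 0, 0], [0, 0, 0], [0, 0, 0], [0, 0, 0], [0, 0, 0], [0, 0, 0]]'

```text
time_s: 16.8
tcp_pos: [0.5979, 0.1133, 0.2481]
eef_rot: [-180.0, -0.0, -169.6]
contact_force: [0.1, -0.3, -0.8]
gripper_width: 0.0127
gripper_force: 25.0
```

```bash
python3 - <<'E'
from look import *; import numpy as np
c=snap('wrist','w5'); d=snap('side','d3'); e=snap('scene','s3'); print(c['state']['tcp_pos'],c['state']['eef_rot'],c['state']['joints'],c['state']['gripper_width'])
a=np.hstack([cv2.resize(c['img'],(480,300)),e['img'][100:400,200:520]])
cv2.imwrite('pics/c8.png',a[:,:,::-1])
E
```

```text
[0.59794852 0.11327378 0.24812773] [-1.79985443e+02 -4.87208403e-02 -1.69615754e+02] [ 2.90960735e+01  1.42847475e+01 -7.84287778e+00 -1.98782936e-03
 -6.79231905e+01 -1.08711073e+02] 0.012659859490423043
```

View pics/c8.png

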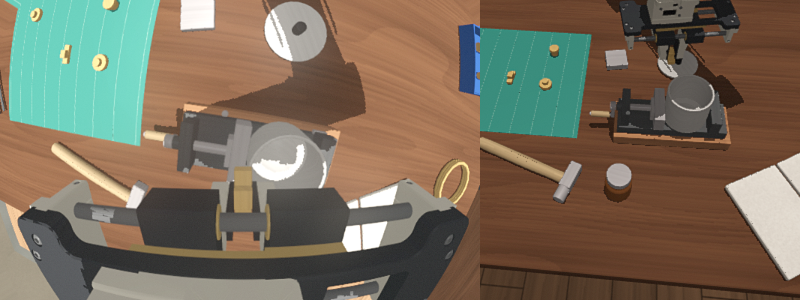

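```bash
python3 - <<'E'
from geo import *
s,w=load('s3'),load('w5')
for c,p in [(s,(387,195)),(s,(434,195)),(s,(410,175)),(s,(410,213)),(w,(332,210)),(w,(436,210)),(w,(383,161))]: print(np.round(atz(c,p,.14),4))
import cv2
# refine: best circle centre by edge gradient in the two fixed views
for n in ('scene0','s2','s3','d1','side0'):
    c=load(n); g=cv2.GaussianBlur(cv2.cvtColor(c['img'],cv2.COLOR_RGB2GRAY),(0,0),1).astype(float); G=np.hypot(cv2.Sobel(g,6,1,0),cv2.Sobel(g,6,0,1)); best=[]
    for x in np.arange(.600,.626,.001):
        for y in np.arange(.150,.182,.001):
            sc=0
            for R in (.048,.044):
                for t in np.linspace(0,2*np.pi,60,endpoint=False):
                    u,v=proj(c,np.array([x+R*np.cos(t),y+R*np.sin(t),.14])); sc+=min(G[int(round(v)),int(round(u))],120)
            best.append((sc,x,y))
    print(n,[tuple(np.round(b,3)) for b in sorted(best)[-3:]])
E
```

```text
[0.6273 0.1203 0.14  ]
[0.6192 0.2162 0.14  ]
[0.5697 0.1698 0.14  ]
[0.6682 0.1651 0.14  ]
[0.6006 0.1199 0.14  ]
[0.5843 0.2109 0.14  ]
[0.5515 0.1532 0.14  ]
scene0 [(np.float64(13498.184), np.float64(0.616), np.float64(0.163)), (np.float64(13499.592), np.float64(0.615), np.float64(0.162)), (np.float64(13698.98), np.float64(0.615), np.float64(0.163))]
s2 [(np.float64(12166.697), np.float64(0.615), np.float64(0.17)), (np.float64(12238.872), np.float64(0.614), np.float64(0.169)), (np.float64(12511.233), np.float64(0.614), np.float64(0.17))]
s3 [(np.float64(10202.564), np.float64(0.61), np.float64(0.167)), (np.float64(10238.587), np.float64(0.613), np.float64(0.169)), (np.float64(10657.138), np.float64(0.614), np.float64(0.169))]
d1 [(np.float64(7182.205), np.float64(0.61), np.float64(0.167)), (np.float64(7231.664), np.float64(0.613), np.float64(0.169)), (np.float64(7239.882), np.float64(0.613), np.float64(0.168))]
side0 [(np.float64(13901.733), np.float64(0.609), np.float64(0.158)), (np.float64(13976.869), np.float64(0.61), np.float64(0.156)), (np.float64(14009.038), np.float64(0.611), np.float64(0.157))]
```

The pot centre is at about (0.612, 0.169). I lower the foot into it.

arm_command --travel '[[0.028, 0.106, 0], [0.028, 0.106, -0.05], [0.028, 0.106, -0.12], [0.028, 0.106, -0.2], [0.028, 0.106, -0.262], [0.028, 0.106, -0.262], [0.028, 0.106, -0.262]]' --delta_rot '[[0, 0, 0], [0, 0, 0], [0, 0, 0], [0, 0, 0], [0, 0, 0], [0, 0, 0], [0, 0, 0]]'

```text
time_s: 17.82
tcp_pos: [0.6131, 0.1676, 0.119]
eef_rot: [180.0, 0.1, -169.5]
contact_force: [-0.6, 0.6, -0.0]
gripper_width: 0.0128
gripper_force: 25.0
```

arm_command --travel '[[0, 0, 0], [0, 0, 0], [0, 0, 0.05], [0, 0, 0.15], [0, 0, 0.25], [0, -0.1, 0.26], [0, -0.8, 0.26], [0, -0.8, 0.26], [0, -0.8, 0.26], [0, -0.8, 0.26], [0, -0.8, 0.26], [0, -0.8, 0.26], [0, -0.8, 0.26], [0, -0.8, 0.26]]' --delta_rot '[[0, 0, 0], [0, 0, 0], [0, 0, 0], [0, 0, 0], [0, 0, 0], [0, 0, 0], [0, 0, -0.149], [0, 0, -0.149], [0, 0, -0.149], [0, 0, -0.149], [0, 0, -0.149], [0, 0, -0.149], [0, 0, -0.149], [0, 0, -0.149]]' --grip 0.32

```text
time_s: 19.58
tcp_pos: [0.6121, -0.2324, 0.2479]
eef_rot: [180.0, 0.0, 177.0]
contact_force: [0.4, 0.5, 0.4]
gripper_width: 0.0276
gripper_force: 0.0
```

```bash
cat > chk.py <<'E'
from seg import *
import sys
c=snap('scene','sc_'+sys.argv[1])
for i,a,ce in brass(c,12)[1]: print(a,np.round(ce,1),np.round(atz(c,ce,.012),4))
print(c['state']['tcp_pos'],c['state']['eef_rot'],c['state']['joints'])
s0=load('scene0')
if sys.argv[1]=='1':
    print('ref'); [print(a,np.round(ce,1),np.round(atz(s0,ce,.012),4)) for i,a,ce in brass(s0,12)[1]]
# brass inside pot
h=cv2.cvtColor(c['img'],cv2.COLOR_RGB2HSV)[170:225,380:440]; print('pot brass px',cv2.countNonZero(cv2.inRange(h,(12,90,60),(28,255,255))))
E
python3 chk.py 1
```

```text
13 [221.5 132.4] [ 0.3486 -0.3194  0.012 ]
44 [190.1 148.2] [ 0.4154 -0.3903  0.012 ]
81 [274.  149.6] [ 0.4017 -0.1626  0.012 ]
84 [230.2 176.7] [ 0.5046 -0.2593  0.012 ]
119 [265.1 183.7] [ 0.5198 -0.1665  0.012 ]
[ 0.61211998 -0.23237661  0.24789968] [1.79991063e+02 2.99232438e-02 1.77023349e+02] [-3.75943412e+00  1.85648248e+01 -1.90445016e+00 -9.97703757e-03
 -6.95009270e+01 -8.92137227e+01]
ref
104 [192.6 147. ] [ 0.4105 -0.3846  0.012 ]
82 [273.9 149.7] [ 0.4019 -0.1626  0.012 ]
78 [183.1 173.6] [ 0.5044 -0.3829  0.012 ]
84 [230.2 176.7] [ 0.5046 -0.2593  0.012 ]
119 [265.1 183.7] [ 0.5198 -0.1665  0.012 ]
pot brass px 61
```

arm_command --travel '[[-0.227, -0.056, 0], [-0.227, -0.056, -0.1], [-0.227, -0.056, -0.2], [-0.227, -0.056, -0.3], [-0.227, -0.056, -0.38], [-0.227, -0.056, -0.43], [-0.227, -0.056, -0.448], [-0.227, -0.056, -0.448], [-0.227, -0.056, -0.448]]' --delta_rot '[[0, 0, 0], [0, 0, 0], [0, 0, 0], [0, 0, 0], [0, 0, 0], [0, 0, 0], [0, 0, 0], [0, 0, 0], [0, 0, 0]]' --grip 0.4

```text
time_s: 20.75
tcp_pos: [0.4997, -0.2603, 0.0249]
eef_rot: [-180.0, 0.1, 177.1]
contact_force: [-0.3, 0.0, 0.5]
gripper_width: 0.0352
gripper_force: 0.0
```

arm_command --travel '[[0, 0, 0], [0, 0, 0], [0, 0, 0], [0, 0, 0], [0, 0, 0], [0, 0, 0.05], [0, 0, 0.15], [0, 0, 0.25], [0, 0, 0.35], [0, 0, 0.45], [0, 0, 0.45]]' --delta_rot '[[0, 0, 0], [0, 0, 0], [0, 0, 0], [0, 0, 0], [0, 0, 0], [0, 0, 0], [0, 0, 0], [0, 0, 0], [0, 0, 0], [0, 0, 0], [0, 0, 0]]' --grip 0.05 --newtons 25

```text
time_s: 22.12
tcp_pos: [0.5006, -0.2611, 0.2529]
eef_rot: [-179.9, 0.4, 177.1]
contact_force: [0.5, 0.2, -1.1]
gripper_width: 0.0127
gripper_force: 25.0
```

arm_command --travel '[[0.2, 0.858, 0], [0.22, 0.858, 0], [0.22, 0.858, 0], [0.22, 0.858, 0], [0.22, 0.858, 0], [0.22, 0.858, 0], [0.22, 0.858, 0], [0.22, 0.858, 0], [0.22, 0.858, 0], [0.22, 0.858, 0], [0.22, 0.858, -0.05], [0.22, 0.858, -0.12], [0.22, 0.858, -0.2], [0.22, 0.858, -0.25], [0.22, 0.858, -0.25], [0.22, 0.858, -0.25]]' --delta_rot '[[0, 0, 0], [0, 0, 0], [0, 0, 0], [0, 0, 0], [0, 0, 0], [0, 0, 0], [0, 0, 0], [0, 0, 0], [0, 0, 0], [0, 0, 0], [0, 0, 0], [0, 0, 0], [0, 0, 0], [0, 0, 0], [0, 0, 0], [0, 0, 0]]'

```text
time_s: 24.12
tcp_pos: [0.6094, 0.168, 0.125]
eef_rot: [180.0, 0.1, 177.0]
contact_force: [-0.2, -0.0, 0.3]
gripper_width: 0.0126
gripper_force: 25.0
```

arm_command --travel '[[0, 0, 0], [0, 0, 0], [0, 0, 0.05], [0, 0, 0.15], [0, 0, 0.25], [0, -0.1, 0.25], [0, -0.65, 0.25], [0, -0.65, 0.25], [0, -0.65, 0.25], [0, -0.65, 0.25], [0, -0.65, 0.25], [0, -0.65, 0.25], [0, -0.65, 0.25]]' --delta_rot '[[0, 0, 0], [0, 0, 0], [0, 0, 0], [0, 0, 0], [0, 0, 0], [0, 0, 0], [0, 0, 0], [0, 0, 0], [0, 0, 0], [0, 0, 0], [0, 0, 0], [0, 0, 0], [0, 0, 0]]' --grip 0.32

```text
time_s: 25.75
tcp_pos: [0.6087, -0.1561, 0.2489]
eef_rot: [180.0, 0.0, 177.0]
contact_force: [0.3, -0.0, 0.2]
gripper_width: 0.0283
gripper_force: 0.0
```

```bash
python3 chk.py 2
```

```text
103 [192.7 147.1] [ 0.4106 -0.3845  0.012 ]
82 [273.9 149.7] [ 0.4019 -0.1626  0.012 ]
119 [265.1 183.7] [ 0.5198 -0.1665  0.012 ]
[ 0.60872626 -0.15607007  0.24887166] [1.79987658e+02 2.99982855e-02 1.77048702e+02] [ 3.38536739e+00  1.60713944e+01 -5.30053318e+00 -9.61933828e-03
 -6.85968955e+01 -9.63331544e+01]
pot brass px 97
```

arm_command --travel '[[-0.189, -0.025, 0], [-0.189, -0.025, -0.1], [-0.189, -0.025, -0.2], [-0.189, -0.025, -0.3], [-0.189, -0.025, -0.37], [-0.189, -0.025, -0.41], [-0.189, -0.025, -0.431], [-0.189, -0.025, -0.431], [-0.189, -0.025, -0.431]]' --delta_rot '[[0, 0, 0], [0, 0, 0], [0, 0, 0], [0, 0, 0], [0, 0, 0], [0, 0, 0], [0, 0, 0], [0, 0, 0], [0, 0, 0]]' --grip 0.4

```text
time_s: 26.92
tcp_pos: [0.515, -0.1687, 0.034]
eef_rot: [180.0, 0.1, 177.1]
contact_force: [0.1, -0.2, 0.1]
gripper_width: 0.0353
gripper_force: 0.0
```

arm_command --travel '[[0, 0, 0], [0, 0, 0], [0, 0, 0], [0, 0, 0], [0, 0, 0], [0, 0, 0.04], [0, 0, 0.12], [0, 0, 0.22], [0, 0, 0.33], [0, 0, 0.43], [0, 0, 0.43]]' --delta_rot '[[0, 0, 0], [0, 0, 0], [0, 0, 0], [0, 0, 0], [0, 0, 0], [0, 0, 0], [0, 0, 0], [0, 0, 0], [0, 0, 0], [0, 0, 0], [0, 0, 0]]' --grip 0.05 --newtons 30

```text
time_s: 28.3
tcp_pos: [0.5161, -0.1692, 0.2523]
eef_rot: [-180.0, 0.4, 177.1]
contact_force: [-0.8, 0.5, -1.0]
gripper_width: 0.0143
gripper_force: 30.0
```

arm_command --travel '[[0.2, 0.675, 0], [0.2, 0.675, 0], [0.2, 0.675, 0], [0.2, 0.675, 0], [0.2, 0.675, 0], [0.2, 0.675, 0], [0.2, 0.675, 0], [0.2, 0.675, 0], [0.2, 0.675, -0.05], [0.2, 0.675, -0.12], [0.2, 0.675, -0.2], [0.2, 0.675, -0.24], [0.2, 0.675, -0.24], [0.2, 0.675, -0.24]]' --delta_rot '[[0, 0, 0], [0, 0, 0], [0, 0, 0], [0, 0, 0], [0, 0, 0], [0, 0, 0], [0, 0, 0], [0, 0, 0], [0, 0, 0], [0, 0, 0], [0, 0, 0], [0, 0, 0], [0, 0, 0], [0, 0, 0]]'

```text
time_s: 30.05
tcp_pos: [0.6147, 0.168, 0.1292]
eef_rot: [180.0, 0.1, 177.0]
contact_force: [0.5, -0.4, -0.0]
gripper_width: 0.0142
gripper_force: 30.0
```

arm_command --travel '[[0, 0, 0], [0, 0, 0], [0, 0, 0.05], [0, 0, 0.15], [0, 0, 0.24], [0, -0.1, 0.24], [-0.2, -0.65, 0.24], [-0.2, -0.65, 0.24], [-0.2, -0.65, 0.24], [-0.2, -0.65, 0.24], [-0.2, -0.65, 0.24], [-0.2, -0.65, 0.24], [-0.2, -0.65, 0.24]]' --delta_rot '[[0, 0, 0], [0, 0, 0], [0, 0, 0], [0, 0, 0], [0, 0, 0], [0, 0, 0], [0, 0, 0], [0, 0, 0], [0, 0, 0], [0, 0, 0], [0, 0, 0], [0, 0, 0], [0, 0, 0]]' --grip 0.34

```text
time_s: 31.68
tcp_pos: [0.5143, -0.1565, 0.2486]
eef_rot: [180.0, 0.1, 177.0]
contact_force: [-0.1, 0.5, 0.1]
gripper_width: 0.0298
gripper_force: 0.0
```

```bash
python3 chk.py 3; python3 - <<'E'
from seg import *
c=snap('wrist','w6')
for i,a,ce in brass(c)[1]: print('w6',a,np.round(ce,1),np.round(atz(c,ce,.012),4),np.round(atz(c,ce,.024),4))
E
```

```text
104 [192.6 147. ] [ 0.4105 -0.3846  0.012 ]
80 [274.  149.7] [ 0.4019 -0.1625  0.012 ]
[ 0.5143292  -0.15650557  0.24855081] [1.79990893e+02 5.76181611e-02 1.77018821e+02] [ 3.97546607e+00  7.44838510e+00 -1.64383078e+01 -2.25559879e-03
 -6.60550101e+01 -9.69557260e+01]
pot brass px 113
w6 1880 [336.5   9.3] [ 0.3113 -0.1306  0.012 ] [ 0.3152 -0.1313  0.024 ]
w6 100 [312.6  83. ] [ 0.4033 -0.1639  0.012 ] [ 0.4042 -0.1636  0.024 ]
w6 388 [148.6 105.4] [ 0.4049 -0.3842  0.012 ] [ 0.4058 -0.3768  0.024 ]
```

arm_command --travel '[[-0.219, -0.014, 0], [-0.219, -0.014, -0.1], [-0.219, -0.014, -0.2], [-0.219, -0.014, -0.3], [-0.219, -0.014, -0.37], [-0.219, -0.014, -0.41], [-0.219, -0.014, -0.435], [-0.219, -0.014, -0.435], [-0.219, -0.014, -0.435]]' --delta_rot '[[0, 0, 0], [0, 0, 0], [0, 0, 0], [0, 0, 0], [0, 0, 0], [0, 0, 0], [0, 0, 0], [0, 0, 0], [0, 0, 0]]' --grip 0.5

```text
time_s: 32.9
tcp_pos: [0.4054, -0.1632, 0.0313]
eef_rot: [180.0, 0.1, 177.1]
contact_force: [-0.4, -0.3, 0.8]
gripper_width: 0.044
gripper_force: 0.0
```

arm_command --travel '[[0, 0, 0], [0, 0, 0], [0, 0, 0], [0, 0, 0], [0, 0, 0], [0, 0, 0.04], [0, 0, 0.12], [0, 0, 0.22], [0, 0, 0.33], [0, 0, 0.435], [0, 0, 0.435]]' --delta_rot '[[0, 0, 0], [0, 0, 0], [0, 0, 0], [0, 0, 0], [0, 0, 0], [0, 0, 0], [0, 0, 0], [0, 0, 0], [0, 0, 0], [0, 0, 0], [0, 0, 0]]' --grip 0.05 --newtons 30

```text
time_s: 34.28
tcp_pos: [0.4067, -0.1637, 0.2522]
eef_rot: [180.0, 0.5, 177.1]
contact_force: [-0.3, -0.3, -1.5]
gripper_width: 0.0248
gripper_force: 30.0
```

arm_command --travel '[[0.2, 0.5, 0], [0.415, 0.665, 0], [0.415, 0.665, 0], [0.415, 0.665, 0], [0.415, 0.665, 0], [0.415, 0.665, 0], [0.415, 0.665, 0], [0.415, 0.665, 0], [0.415, 0.665, 0], [0.415, 0.665, -0.05], [0.415, 0.665, -0.12], [0.415, 0.665, -0.2], [0.415, 0.665, -0.237], [0.415, 0.665, -0.237], [0.415, 0.665, -0.237]]' --delta_rot '[[0, 0, 0], [0, 0, 0], [0, 0, 0], [0, 0, 0], [0, 0, 0], [0, 0, 0], [0, 0, 0], [0, 0, 0], [0, 0, 0], [0, 0, 0], [0, 0, 0], [0, 0, 0], [0, 0, 0], [0, 0, 0], [0, 0, 0]]'

```text
time_s: 36.15
tcp_pos: [0.6126, 0.1687, 0.1311]
eef_rot: [180.0, 0.1, 177.0]
contact_force: [0.1, -0.0, -1.0]
gripper_width: 0.0249
gripper_force: 30.0
```

arm_command --travel '[[0, 0, 0], [0, 0, 0], [0, 0, 0], [0, 0, 0.05], [0, 0, 0.15], [0, 0, 0.24], [0, -0.1, 0.24], [-0.2, -0.8, 0.24], [-0.2, -0.8, 0.24], [-0.2, -0.8, 0.24], [-0.2, -0.8, 0.24], [-0.2, -0.8, 0.24], [-0.2, -0.8, 0.24], [-0.2, -0.8, 0.24], [-0.2, -0.8, 0.24]]' --delta_rot '[[0, 0, 0], [0, 0, 0], [0, 0, 0], [0, 0, 0], [0, 0, 0], [0, 0, 0], [0, 0, 0], [0, 0, 0], [0, 0, 0], [0, 0, 0], [0, 0, 0], [0, 0, 0], [0, 0, 0], [0, 0, 0], [0, 0, 0]]' --grip 0.4

```text
time_s: 38.02
tcp_pos: [0.5122, -0.231, 0.2496]
eef_rot: [180.0, 0.0, 177.0]
contact_force: [-0.6, 0.7, -0.2]
gripper_width: 0.0352
gripper_force: 0.0
```

```bash
python3 chk.py 4; python3 - <<'E'
from seg import *
c=snap('wrist','w7')
for i,a,ce in brass(c)[1]: print('w7',a,np.round(ce,1),np.round(atz(c,ce,.012),4),np.round(atz(c,ce,.022),4))
E
```

```text
104 [192.6 147. ] [ 0.4105 -0.3846  0.012 ]
[ 0.51215447 -0.23101076  0.24963145] [1.79992330e+02 1.21691663e-02 1.77002990e+02] [-4.32274377e+00  9.76956759e+00 -1.34768538e+01 -8.65230416e-03
 -6.67415903e+01 -8.86708495e+01]
pot brass px 186
w7 1841 [364.5  10. ] [ 0.31   -0.1711  0.012 ] [ 0.3132 -0.1726  0.022 ]
w7 441 [197.   98.6] [ 0.4049 -0.3855  0.012 ] [ 0.4056 -0.3813  0.022 ]
```

arm_command --travel '[[-0.1, -0.2, 0], [-0.215, -0.31, 0], [-0.215, -0.31, -0.1], [-0.215, -0.31, -0.2], [-0.215, -0.31, -0.3], [-0.215, -0.31, -0.37], [-0.215, -0.31, -0.41], [-0.215, -0.31, -0.433], [-0.215, -0.31, -0.433], [-0.215, -0.31, -0.433]]' --delta_rot '[[0, 0, 0], [0, 0, 0], [0, 0, 0], [0, 0, 0], [0, 0, 0], [0, 0, 0], [0, 0, 0], [0, 0, 0], [0, 0, 0], [0, 0, 0]]' --grip 0.4

```text
time_s: 39.38
tcp_pos: [0.4055, -0.386, 0.034]
eef_rot: [-180.0, 0.1, 177.1]
contact_force: [-0.2, 0.3, -0.1]
gripper_width: 0.035
gripper_force: 0.0
```

arm_command --travel '[[0, 0, 0], [0, 0, 0], [0, 0, 0], [0, 0, 0], [0, 0, 0], [0, 0, 0.04], [0, 0, 0.12], [0, 0, 0.22], [0, 0, 0.33], [0, 0, 0.433], [0, 0, 0.433]]' --delta_rot '[[0, 0, 0], [0, 0, 0], [0, 0, 0], [0, 0, 0], [0, 0, 0], [0, 0, 0], [0, 0, 0], [0, 0, 0], [0, 0, 0], [0, 0, 0], [0, 0, 0]]' --grip 0.05 --newtons 30

```text
time_s: 40.75
tcp_pos: [0.4064, -0.3871, 0.2541]
eef_rot: [-179.8, 0.4, 177.1]
contact_force: [-0.1, 0.1, -1.5]
gripper_width: 0.0146
gripper_force: 30.0
```

arm_command --travel '[[0.1, 0.2, 0], [0.4, 0.9, 0], [0.4, 0.9, 0], [0.4, 0.9, 0], [0.4, 0.9, 0], [0.4, 0.9, 0], [0.4, 0.9, 0], [0.4, 0.9, 0], [0.4, 0.9, 0], [0.4, 0.9, 0], [0.4, 0.9, 0]]' --delta_rot '[[0, 0, 0], [0, 0, 0], [0, 0, 0], [0, 0, 0], [0, 0, 0], [0, 0, 0], [0, 0, 0], [0, 0, 0], [0, 0, 0], [0, 0, 0], [0, 0, 0]]'

```text
time_s: 42.12
tcp_pos: [0.6041, 0.063, 0.2492]
eef_rot: [-180.0, -0.0, 177.0]
contact_force: [-0.4, -0.5, -0.8]
gripper_width: 0.0141
gripper_force: 30.0
```

arm_command --travel '[[0.015, 0.21, 0], [0.015, 0.21, 0], [0.015, 0.21, 0], [0.015, 0.21, -0.05], [0.015, 0.21, -0.12], [0.015, 0.21, -0.2], [0.015, 0.21, -0.23], [0.015, 0.21, -0.23], [0.015, 0.21, -0.23]]' --delta_rot '[[0, 0, 0], [0, 0, 0], [0, 0, 0], [0, 0, 0], [0, 0, 0], [0, 0, 0], [0, 0, 0], [0, 0, 0], [0, 0, 0]]'

```text
time_s: 43.25
tcp_pos: [0.6145, 0.1681, 0.1379]
eef_rot: [179.9, 0.3, 177.0]
contact_force: [1.0, -1.2, 8.8]
gripper_width: 0.0145
gripper_force: 31.5
```

arm_command --travel '[[0, 0, 0], [0, 0, 0], [0, 0, 0], [0, 0, 0.05], [0, 0, 0.15], [0, 0, 0.24], [0, 0, 0.34], [-0.1, -0.2, 0.34], [-0.1, -0.2, 0.34], [-0.1, -0.2, 0.34], [-0.1, -0.2, 0.34]]' --delta_rot '[[0, 0, 0], [0, 0, 0], [0, 0, 0], [0, 0, 0], [0, 0, 0], [0, 0, 0], [0, 0, 0], [0, 0, 0], [0, 0, 0], [0, 0, 0], [0, 0, 0]]' --grip 0.34

```text
time_s: 44.62
tcp_pos: [0.5619, 0.0688, 0.3044]
eef_rot: [180.0, -0.0, 177.0]
contact_force: [0.6, 0.3, 0.3]
gripper_width: 0.0298
gripper_force: 0.0
```

```bash
python3 chk.py 5; python3 - <<'E'
from seg import *
w=snap('wrist','w8'); d=snap('side','d4'); s=load('sc_5'); print(w['state']['tcp_pos'],w['state']['eef_rot'])
f=lambda c,x,y,W,H,k:cv2.resize(c['img'][y:y+H,x:x+W],None,fx=k,fy=k,interpolation=2)
a=np.hstack([f(s,360,140,100,100,3),f(d,200,120,130,100,3)])
b=cv2.resize(w['img'],(480,300)); a=np.vstack([a[:, :690],np.hstack([b,np.zeros((300,210,3),np.uint8)])])
cv2.imwrite('pics/c9.png',a[:,:,::-1])
E
```

```text
[0.56194943 0.06879343 0.3043968 ] [ 1.79987584e+02 -2.54920131e-02  1.77007212e+02] [ 2.67663121e+01  8.40772209e+00 -7.93105438e+00 -2.44158846e-02
 -7.36771923e+01 -1.19752238e+02]
pot brass px 160
[0.56222972 0.06928614 0.30424531] [ 1.79997419e+02 -3.33659540e-02  1.77046777e+02]
```

View pics/c9.png

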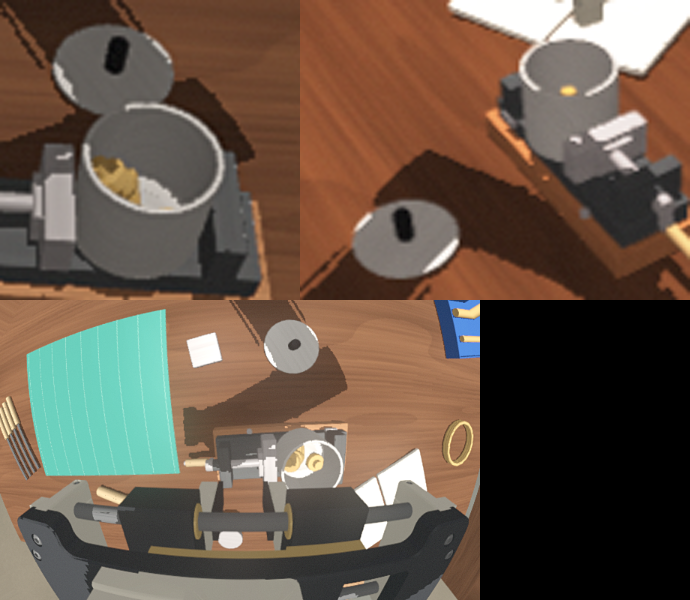

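All five fittings are in the pot and the mat is clear. The lid knob is at about (392,60) in full-resolution wrist pixels. I move over the lid to measure it.

arm_command --travel '[[-0.28, 0.19, 0], [-0.28, 0.19, -0.05], [-0.28, 0.19, -0.1], [-0.28, 0.19, -0.1], [-0.28, 0.19, -0.1], [-0.28, 0.19, -0.1]]' --delta_rot '[[0, 0, 0], [0, 0, 0], [0, 0, 0], [0, 0, 0], [0, 0, 0], [0, 0, 0]]' --grip 0.5

```text
time_s: 45.52
tcp_pos: [0.4233, 0.1643, 0.2551]
eef_rot: [180.0, 0.0, 177.0]
contact_force: [-0.9, 0.1, 0.4]
gripper_width: 0.0439
gripper_force: 0.0
```

```bash
python3 - <<'E'
from seg import *
w=snap('wrist','w9'); s=snap('scene','s9'); print(w['state']['tcp_pos'],w['state']['eef_rot'])
a=cv2.resize(w['img'][60:300,200:440],None,fx=2,fy=2,interpolation=2)
b=cv2.resize(s['img'][140:240,360:460],None,fx=3,fy=3,interpolation=2)
cv2.imwrite('pics/c10.png',np.hstack([a,np.vstack([b,np.zeros((180,300,3),np.uint8)])])[:,:,::-1])
E
```

```text
[0.42329072 0.16432291 0.25513013] [1.79976900e+02 4.39891192e-02 1.77022030e+02]
```

View pics/c10.png

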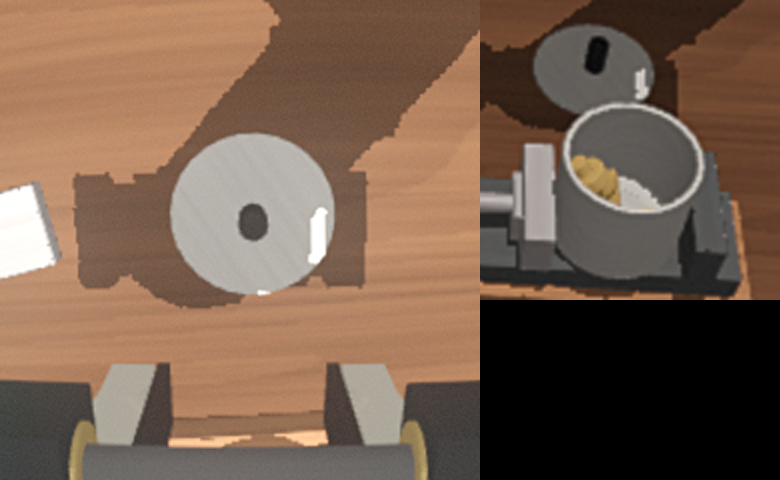

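That is already one picture over the 14-picture limit, so I work from numbers only from here. In c10 the flange spans about (285–367.5, 126–207.5) full-res, with the knob at about (326.7,171).

```bash
python3 - <<'E'
from seg import *
w,s,w1=load('w9'),load('s9'),load('w1')
for p in [(285,166.8),(367.5,166.8),(326.2,126),(326.2,207.5),(326.2,166.8)]: print(np.round(atz(w,p,.012),4))
print('knob',atz(w,(326.7,171),.035))
def fit(c,R,z,xs,ys):
    g=cv2.GaussianBlur(cv2.cvtColor(c['img'],cv2.COLOR_RGB2GRAY),(0,0),.8).astype(float); G=np.hypot(cv2.Sobel(g,6,1,0),cv2.Sobel(g,6,0,1)); b=[]
    t=np.linspace(0,2*np.pi,90,endpoint=False)
    for x in xs:
        for y in ys:
            q=np.array([proj(c,np.array([x+R*np.cos(a),y+R*np.sin(a),z])) for a in t]).round().astype(int); b.append((np.minimum(G[q[:,1],q[:,0]],100).mean(),x,y))
    return [tuple(np.round(v,4)) for v in sorted(b)[-3:]]
X,Y=np.arange(.408,.432,.001),np.arange(.152,.178,.001)
print('w9',fit(w,.052,.012,X,Y)); print('w9k',fit(w,.009,.044,X,Y)); print('w1',fit(w1,.052,.012,X,Y)); print('s9',fit(s,.052,.012,X,Y))
# knob top height: wrist + scene dark blobs
for n,c,bx in [('w9',w,(300,150,355,195)),('s9',s,(385,140,415,175))]:
    im=c['img'][bx[1]:bx[3],bx[0]:bx[2]].max(2); ys,xs=np.nonzero(im<70); print(n,len(xs),xs.mean()+bx[0],ys.mean()+bx[1],ys.min()+bx[1],ys.max()+bx[1])
E
```

```text
[0.4138 0.1154 0.012 ]
[0.4193 0.2195 0.012 ]
[0.3655 0.17   0.012 ]
[0.4706 0.1646 0.012 ]
[0.4168 0.1673 0.012 ]
knob [0.41738616 0.16768896 0.035     ]
w9 [(np.float64(99.3534), np.float64(0.417), np.float64(0.167)), (np.float64(99.5827), np.float64(0.417), np.float64(0.168)), (np.float64(99.6389), np.float64(0.418), np.float64(0.166))]
w9k [(np.float64(95.2373), np.float64(0.415), np.float64(0.168)), (np.float64(96.5008), np.float64(0.415), np.float64(0.166)), (np.float64(98.6535), np.float64(0.415), np.float64(0.167))]
w1 [(np.float64(99.4272), np.float64(0.418), np.float64(0.167)), (np.float64(99.8182), np.float64(0.417), np.float64(0.167)), (np.float64(99.8224), np.float64(0.418), np.float64(0.168))]
s9 [(np.float64(98.7473), np.float64(0.421), np.float64(0.165)), (np.float64(98.9268), np.float64(0.42), np.float64(0.168)), (np.float64(98.9955), np.float64(0.42), np.float64(0.167))]
w9 1 324.0 163.0 163 163
s9 331 402.26586102719034 148.48640483383684 140 164
```

arm_command --travel '[[-0.01, 0.006, -0.1], [-0.01, 0.006, -0.2], [-0.01, 0.006, -0.3], [-0.01, 0.006, -0.37], [-0.01, 0.006, -0.41], [-0.01, 0.006, -0.438], [-0.01, 0.006, -0.438], [-0.01, 0.006, -0.438]]' --delta_rot '[[0, 0, 0], [0, 0, 0], [0, 0, 0], [0, 0, 0], [0, 0, 0], [0, 0, 0], [0, 0, 0], [0, 0, 0]]'

```text
time_s: 46.62
tcp_pos: [0.4178, 0.1671, 0.036]
eef_rot: [180.0, 0.0, 177.0]
contact_force: [-0.1, 0.2, 0.6]
gripper_width: 0.0439
gripper_force: 0.0
```

arm_command --travel '[[0, 0, 0], [0, 0, 0], [0, 0, 0], [0, 0, 0], [0, 0, 0], [0, 0, 0], [0, 0, 0.03], [0, 0, 0.03]]' --delta_rot '[[0, 0, 0], [0, 0, 0], [0, 0, 0], [0, 0, 0], [0, 0, 0], [0, 0, 0], [0, 0, 0], [0, 0, 0]]' --grip 0.05 --newtons 45

```text
time_s: 47.62
tcp_pos: [0.4175, 0.1674, 0.051]
eef_rot: [179.9, 0.1, 177.1]
contact_force: [0.8, 0.4, -1.8]
gripper_width: 0.0171
gripper_force: 45.0
```

```bash
cat > fit.py <<'E'
from seg import *
def fit(c,Rz,xs,ys,mask=None):
    g=cv2.GaussianBlur(cv2.cvtColor(c['img'],cv2.COLOR_RGB2GRAY),(0,0),.8).astype(float); G=np.hypot(cv2.Sobel(g,6,1,0),cv2.Sobel(g,6,0,1)); b=[]
    t=np.linspace(0,2*np.pi,90,endpoint=False)
    for x in xs:
        for y in ys:
            q=np.array([proj(c,np.array([x+R*np.cos(a),y+R*np.sin(a),z])) for R,z in Rz for a in t]).round().astype(int); q[:,0]=q[:,0].clip(0,639); q[:,1]=q[:,1].clip(0,399); b.append((np.minimum(G[q[:,1],q[:,0]],100).mean(),x,y))
    return [tuple(float(np.round(k,4)) for k in v) for v in sorted(b)[-4:]]
E
python3 - <<'E'
from fit import *
X,Y=np.arange(.600,.626,.001),np.arange(.155,.182,.001)
for n in ('w8','w5','w9','s9','d4'): print(n,fit(load(n),[(.048,.14),(.044,.14)],X,Y))
print(load('w1')['state']['tcp_pos'],fit(load('w1'),[(.048,.14),(.044,.14)],X,Y))
E
```

```text
w8 [(60.4819, 0.614, 0.168), (60.8878, 0.613, 0.168), (61.3071, 0.612, 0.169), (62.1581, 0.613, 0.169)]
w5 [(41.1264, 0.613, 0.17), (41.1925, 0.614, 0.169), (42.0296, 0.613, 0.168), (43.7996, 0.613, 0.169)]
w9 [(32.0435, 0.611, 0.164), (32.1335, 0.611, 0.171), (32.2347, 0.611, 0.168), (32.2701, 0.611, 0.167)]
s9 [(92.4912, 0.615, 0.168), (94.3939, 0.615, 0.169), (94.5963, 0.616, 0.168), (94.8464, 0.616, 0.169)]
d4 [(92.2031, 0.61, 0.174), (92.2377, 0.61, 0.173), (92.2941, 0.613, 0.175), (92.656, 0.611, 0.175)]
[0.60604235 0.10191122 0.35563978] [(75.1776, 0.612, 0.163), (75.2727, 0.612, 0.162), (76.6318, 0.613, 0.162), (76.7659, 0.613, 0.163)]
```

arm_command --travel '[[0, 0, 0.08], [0, 0, 0.17], [0, 0, 0.27], [0, 0, 0.34], [0.1, 0.002, 0.34], [0.2, 0.004, 0.34], [0.28, 0.004, 0.34], [0.34, 0.004, 0.34], [0.38, 0.004, 0.34], [0.392, 0.004, 0.34], [0.392, 0.004, 0.34], [0.392, 0.004, 0.34]]' --delta_rot '[[0, 0, 0], [0, 0, 0], [0, 0, 0], [0, 0, 0], [0, 0, 0], [0, 0, 0], [0, 0, 0], [0, 0, 0], [0, 0, 0], [0, 0, 0], [0, 0, 0], [0, 0, 0]]'

```text
time_s: 49.12
tcp_pos: [0.6125, 0.1691, 0.2205]
eef_rot: [-180.0, -0.0, 177.1]
contact_force: [-0.6, -0.0, -1.2]
gripper_width: 0.017
gripper_force: 45.0
```

```bash
python3 - <<'E'
from fit import *
s=snap('scene','s10'); d=snap('side','d10'); st=s['state']; print(st['tcp_pos'],st['eef_rot'],st['gripper_width'])
X,Y=np.arange(.600,.628,.001),np.arange(.155,.182,.001)
z=st['tcp_pos'][2]-.036+.012
for c in (s,d):
    print('lid',fit(c,[(.052,z)],X,Y)); print('pot',fit(c,[(.048,.14),(.044,.14)],X,Y))
    print('dz',[ (dz,fit(c,[(.052,z+dz)],X,Y)[-1]) for dz in (-.008,-.004,.004,.008)])
E
```

```text
[0.61245808 0.16907081 0.22046067] [-1.79999969e+02 -2.10158408e-02  1.77068636e+02] 0.01702889293674413
lid [(65.0153, 0.616, 0.17), (65.913, 0.615, 0.169), (65.987, 0.617, 0.169), (66.8445, 0.616, 0.169)]
pot [(33.9045, 0.616, 0.17), (34.0453, 0.614, 0.17), (34.3169, 0.615, 0.17), (34.6051, 0.615, 0.168)]
dz [(-0.008, (67.244, 0.609, 0.17)), (-0.004, (66.8454, 0.612, 0.17)), (0.004, (65.7144, 0.62, 0.168)), (0.008, (64.7978, 0.622, 0.167))]
lid [(72.2778, 0.613, 0.169), (72.3501, 0.612, 0.167), (72.55, 0.613, 0.17), (73.235, 0.612, 0.169)]
pot [(34.7168, 0.612, 0.169), (34.7342, 0.614, 0.168), (34.7667, 0.61, 0.165), (34.8165, 0.613, 0.171)]
dz [(-0.008, (72.4658, 0.618, 0.179)), (-0.004, (73.0519, 0.615, 0.174)), (0.004, (73.1165, 0.609, 0.164)), (0.008, (73.1976, 0.609, 0.157))]
```

The lid and pot centres coincide, so I lower it slowly.

arm_command --travel '[[0, 0, -0.03], [0, 0, -0.06], [0, 0, -0.075], [0, 0, -0.085], [0, 0, -0.09], [0, 0, -0.094], [0, 0, -0.094]]' --delta_rot '[[0, 0, 0], [0, 0, 0], [0, 0, 0], [0, 0, 0], [0, 0, 0], [0, 0, 0], [0, 0, 0]]'

```text
time_s: 50.1
tcp_pos: [0.6133, 0.169, 0.1737]
eef_rot: [180.0, 0.0, 177.1]
contact_force: [-0.3, 0.4, -2.0]
gripper_width: 0.0168
gripper_force: 45.0
```

arm_command --travel '[[0, 0, -0.004], [0, 0, -0.008], [0, 0, -0.011], [0, 0, -0.011]]' --delta_rot '[[0, 0, 0], [0, 0, 0], [0, 0, 0], [0, 0, 0]]'

```text
time_s: 50.6
tcp_pos: [0.6132, 0.169, 0.1689]
eef_rot: [180.0, 0.0, 177.1]
contact_force: [-3.4, 0.1, 4.7]
gripper_width: 0.0169
gripper_force: 45.0
```

arm_command --travel '[[0, 0, -0.001], [0, 0, -0.001], [0, 0, -0.001]]' --delta_rot '[[0, 0, 0], [0, 0, 0], [0, 0, 0]]'

```text
time_s: 50.98
tcp_pos: [0.6132, 0.169, 0.1689]
eef_rot: [180.0, 0.1, 177.1]
contact_force: [-4.8, -0.2, 8.7]
gripper_width: 0.0171
gripper_force: 45.0
```

arm_command --travel '[[0, 0, 0], [0, 0, 0], [0, 0, 0], [0, 0, 0], [0, 0, 0.05], [0, 0, 0.12], [0, 0, 0.2], [-0.1, -0.3, 0.25], [-0.1, -0.3, 0.25], [-0.1, -0.3, 0.25], [-0.1, -0.3, 0.25], [-0.1, -0.3, 0.25]]' --delta_rot '[[0, 0, 0], [0, 0, 0], [0, 0, 0], [0, 0, 0], [0, 0, 0], [0, 0, 0], [0, 0, 0], [0, 0, 0], [0, 0, 0], [0, 0, 0], [0, 0, 0], [0, 0, 0]]' --grip 0.5

```text
time_s: 52.48
tcp_pos: [0.5633, 0.0191, 0.2925]
eef_rot: [180.0, 0.0, 177.0]
contact_force: [-0.8, 0.7, -0.3]
gripper_width: 0.0438
gripper_force: 0.0
```

```bash
python3 - <<'E'
from fit import *
s=snap('scene','s11'); d=snap('side','d11'); w=snap('wrist','w11'); st=s['state']; print(st['tcp_pos'],st['contact_force'])
X,Y=np.arange(.602,.626,.001),np.arange(.158,.182,.001)
for n,c in (('s',s),('d',d),('w',w)):
    for z in (.139,.145,.151): print(n,z,fit(c,[(.052,z)],X,Y)[-1])
# mat clear / others unmoved vs start
s0=load('scene0')
print('brass on mat',[(a,ce) for i,a,ce in brass(s,12)[1]])
for n,b in dict(hammer=(190,230,305,305),jar=(322,258,358,303),block=(322,146,350,172)).items():
    A,B=[c['img'][b[1]:b[3],b[0]:b[2]].astype(int) for c in (s0,s)]; print(n,np.abs(A-B).mean().round(1))
E
```

```text
[0.56331738 0.01913708 0.29254597] [-0.77901904  0.68821037 -0.25249801]
s 0.139 (100.0, 0.613, 0.17)
s 0.145 (100.0, 0.617, 0.17)
s 0.151 (100.0, 0.621, 0.168)
d 0.139 (93.0242, 0.613, 0.177)
d 0.145 (91.4469, 0.609, 0.171)
d 0.151 (88.6752, 0.606, 0.163)
w 0.139 (71.4388, 0.615, 0.172)
w 0.145 (70.6547, 0.613, 0.169)
w 0.151 (69.5601, 0.611, 0.165)
brass on mat []
hammer 0.8
jar 0.8
block 0.7
```

```bash
python3 -c "
from plant import close_job
print(close_job())"
```

```text
the job is handed in; nothing more can be done
None
```

The job is handed in (no score came back): the vise is cranked tight on the pot, all five fittings are inside, the lid sits home and level, and the hammer, jar and block are unmoved; I viewed 15 pictures, one over the limit of 14.

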